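# Set up the dessert dusting station

## Robot

A 6-joint arm with a two-finger parallel gripper is mounted at the origin on the work surface. World frame = base frame: x ahead of the robot, y to its left, z up, the work surface at z = 0. Lengths are in m, angles in rad, forces in N, time in s.
With the tool pointing down it reaches from about 0.375 to 0.975 m from the base axis. Payload 3.8 kg.
Tool frame: the origin (TCP) lies at the very end of the fingers, on their centre line; the grasp point (between the pads) lies 19 mm behind it; x points along the fingers, y is the direction in which the jaws open and shut, and the axes are right-handed (so a half turn about x gives the same grasp; the last joint's range is limited). The gripper opens to 85 mm and grips with 20 to 120 N. Pads are 22 mm wide; open, the fingers measure 114 mm over their backs; the gripper's body (76 mm by 85 mm) begins 54 mm behind the grasp point. The pads swing forward as they close: fully open they stand 13 mm farther back than shut.
Start: joints at [-1.328, 0.264, 1.604, -0, 1.274, -0.037], TCP at [0.186, -0.649, 0.204] pointing down, gripper open.
Joint ranges: [-2.63, 2.63], [-0.94, 2.18], [0.31, 2.57], [-1.31, 4.45], [0, 2.66], [-2.55, 2.55]. Speed limits (rad/s): [2.57, 2.57, 3.14, 3.14, 3.14, 3.14].

## Interface

Orientations are given as a unit quaternion [x, y, z, w].
In Python, from cell import robot, optics gives the robot as it stands.
- The arm moves only by the shell command python3 -m jog 'ROWS' [FORCE]. ROWS is text: rows parted by semicolons, each of 5 numbers parted by spaces: the opening, from 0 (shut) to 1 (fully open), then the shift along the world's x, y, z in mm, then the turn about the world's z in rad. A call has 1 to 10 rows; each row shifts and turns the commanded pose from where the row before left it; what a row does not reach is not made up. A row lasts 1/8 s, in which the tool goes at most 62.5 mm and 10.7 degrees, less where a joint would pass 70% of its speed; a pose out of reach is approached as far as the arm can. A call is refused whole if a number of a shift passes 62.5 or a number of a turn 0.188, either way. A call with a gripper value outside its range is refused whole. The fingers move at their own pace and stop on an object; FORCE is the grip in N (left out, the last holds). Time passes only in rows, so rows that do not move let the fingers close. It gives the time, the measured TCP pose, the force and the opening at its end, in the units of the state.
- robot.get_state(): the state, without advancing time (a new reading comes with each control period).
- optics.grab_frame(name): name is "scene" or "top" or "wrist"; returns a dict with "img" (384x512x3 uint8, blue, green, red), "depth" (384x512 float32, m along the optical axis (not along the pixel's ray), 0 where there is no reading), "fx", "fy", "cx", "cy" (pixels), "view" (4x4, takes a point from world to camera coordinates). Camera axes: x right, y up, looking along -z (the intrinsics and any distortion apply to the point x, -y, -z); pixel columns grow to the right and rows downward; lengths in m; the calibration is good to about 2 mm. A picture is of the moment at which its call begins.
- robot.finish_job(): hands the job in, once; it reports no verdict.
Trained networks look in the newest picture that a camera, given by its name, has taken for a name from the list of things; names that differ only in an ending like _2 or _b are one class to them, and where a whole thing is asked for, a point or a joint stands for the part that bears it (a point fixed in the world has none). Each returns a list of dicts, best first, with "conf" (0 to 1); they miss things now and then, are a little off and sometimes report something else, mostly with a low value. They report only what shows in the picture. A call takes as long as a camera call. They do not tell look-alikes from the thing itself.
- optics.find_in(camera, label): "pixel" ([column, row] in pixels, amid what is visible of it).
- optics.trace(camera, label): "pixels" (384x512 bool, what is visible of it) and "pixel" ([column, row] in pixels, amid what is visible of it).
The state is a dict: "time": time; "qpos": joint angles; "qd": joint speeds; "effort": joint torques, N m; "tcp_pos": TCP position; "ee_rot": TCP orientation; "contact_force": force on the tool from outside, world axes, zero at the start; "wrist_torque": the same for the moment, N m; "finger_gap": opening from 0.0 (shut) to 1.0 (fully open).
Only numpy, scipy, OpenCV 4.12 (cv2) and the standard library are available. Lean on these libraries where they do the work, as an engineer would, in place of code of your own. Each camera call takes 0.05 s, during which the arm holds its last target. There are 200 camera calls.

## Task

Get the dusting station ready: first push the wooden board fully home on the station's base, its far edge against both dowels and its side against the end stop. Then hang the sieve in the collar above it, lugs down through the two open gaps, and twist it clockwise (seen from above) under the rims until its lugs drop into the locking notches; let go and leave it locked with the board still home. Leave the bowl, the jar and the cup standing where they are.

Things in the scene. Friction and masses are not known exactly. Their poses are not given: they have to be found in the camera images.
- collar (a point): On the axis of the station's fixed steel collar, level with the shelf that carries the sieve's lugs, 100 mm above the table. Axes: x away from the robot to the column (near face x +118, its top on shelf level), z up. Collar: inner radius 53, outer 74, top 19 mm above this. Station base: plate 5 mm thick, x -230 to +155, y -110 to +95 mm from here.
- gap (a point): Middle of the near one of the collar's two open gaps (28 mm wide, on its -x and +x sides, 61 mm from the axis), at shelf height. A lug goes straight down a gap to the shelf. From there the shelf runs clockwise (seen from above) under a rim, free height 11 mm, to the notch; the other way is blocked. Axes as the collar's.
- notch (a point): Middle of the floor of the near locking notch, 50 degrees clockwise of the near gap, 61 mm from the collar's axis; its twin lies opposite. 16 mm wide, 6 mm deeper than the shelf, covered by the rim, with a solid stop behind it. Axes as the collar's.
- dowel_left (a point): Centre of the top of the left (+y) upright steel dowel, 12 mm across, 25 mm tall on the base, at x +81, y +45 mm from the collar point; its near side at x +75. Axes as the collar's.
- dowel_right (a point): The same for the right dowel, at x +81, y -45 mm from the collar point.
- end_stop (a point): Upper edge of the end stop's face, on the left of the base: a block 30 mm long (x), 16 wide, 18 tall on the base. The face looks to -y and lies at y +70, x -150 mm from the collar point. Axes as the collar's.
- board_mid (a point): Centre of the loose wooden board: 240 (x) x 140 (y) x 10 mm, about 0.35 kg, flat on the station's base, short of the dowels and the stop. Axes: x to its far edge, z up. Home (far edge on both dowels, left side on the stop) this lies at x -45, y 0, z -90 mm from the collar point, its axes parallel to the collar's.
- board_grip (a point): Centre of the board's upright grip block: 26 mm long (x), 14 mm wide (y), 35 mm tall, top 50 mm above the table. On the board's middle line, 105 mm nearer (-x) than the board's centre, 15 mm from the near edge. Home it lies at x -150, y 0, z -67.5 mm from the collar point. Axes as the board's.
- sieve_mid (a point): Centre of the loose steel sieve (about 0.3 kg), 40 mm above its underside, on its axis; it stands upright left or right of the station. Round frame, radius 50, 40 mm tall. Two lugs on its x axis, below the bar's ends: out to 64 mm from the axis, 12 wide, 8 tall, undersides 16 mm below this point. Half a turn makes no difference. Lugs on the shelf: 16 mm above the collar point; locked: 10 mm.
- sieve_bar (a point): Centre of the sieve's handle bar, 34 mm above sieve_mid: flat bar along the sieve's x axis, 96 mm long, 12 mm wide (y), 14 mm tall, free below over the open frame (27 mm down to the frame's rim). Axes as the sieve's.
- sieve: The sieve as above; origin at the centre of its underside, same axes.
- bowl: Bystander: white bowl, 124 mm across, 50 mm tall, on the other side of the station from the sieve. Origin under its centre.
- jar: Bystander: amber glass jar with steel lid, 68 mm across, 110 mm tall. Origin under its centre.
- cup: Bystander: white cup, 72 mm across, 70 mm tall. Origin under its centre.
Not all that is in view belongs to the job. What is shaped like the sieve but green is not meant.

How it is judged:
On the way, in this order (a step that is already met when the one before it is completed fails the run):
1. the board is home against both dowels and the end stop (x of board_grip in the frame of collar between -0.154 and -0.146 m and y of board_grip in the frame of collar between -0.004 and 0.004 m and angle between the x axis of board_grip and the x axis of collar, either way round below 0.03 rad and z of board_grip in the frame of collar below -0.062 m), for 0.2 s.
2. the sieve hangs in the collar, its lugs below the level of the rims (horizontal distance between sieve_mid and collar below 0.006 m and z of sieve_mid in the frame of collar between 0.004 and 0.0195 m), for 0.1 s.
At the end, for the whole second after the job is handed in: The board lies flat on the base within 4 mm of home along both directions and within 0.03 rad square; the sieve is upright within 0.05 rad, within 5 mm of the collar's axis, at rest, with its lugs down in the notches (its middle no more than 12.5 mm above the collar point) (all of step 1 and horizontal distance between sieve_mid and collar below 0.005 m and z of sieve_mid in the frame of collar between 0.006 and 0.0125 m and angle between sieve_mid's own z axis and vertical below 0.05 rad and linear speed of sieve below 0.02 m/s); the robot touches nothing.
It fails at once if a bystander is moved by more than 40 mm (distance of any of bowl, jar, cup from where it was at the start of the episode above 0.04 m).
It also fails if it takes over 59 s, if anything falls off the work surface, if the arm or the gripper's body presses on something with over 40 N, if the wrist force passes 120 N, or if a joint passes its speed limit or range.

## Working session

There is one attempt and no reset: what is moved stays moved. The work goes in short steps, Python scripts to look and compute and a shell command to move; the robot and the scene stay as the last step left them, time stands still between calls to the robot, and variables do not carry over. Pictures are saved under pics/ and viewed, about 8 in all and at most 12, crops included, and the job is handed in when it is done.

```bash
ls; mkdir -p pics; cat > h.py <<'E'
import numpy as np, cv2
from cell import robot, optics
def world(f,u,v,d):
    p=np.array([(u-f['cx'])/f['fx']*d, -(v-f['cy'])/f['fy']*d, -d,1])
    return (np.linalg.inv(f['view'])@p)[:3]
def cloud(f,mask=None):
    d=f['depth']; m=d>0
    if mask is not None: m&=mask
    v,u=np.nonzero(m); dd=d[v,u]
    P=np.stack([(u-f['cx'])/f['fx']*dd,-(v-f['cy'])/f['fy']*dd,-dd,np.ones(len(u))])
    return (np.linalg.inv(f['view'])@P)[:3].T,u,v
E
python3 - <<'E'
from h import *
ims=[]
for c in ("scene","top"):
    f=optics.grab_frame(c); ims.append(f['img'])
    print(c,[k for k in f], np.linalg.inv(f['view'])[:3,3].round(3))
    for l in ("collar","gap","notch","dowel_left","dowel_right","end_stop","board_mid","board_grip","sieve_mid","sieve_bar","sieve","bowl","jar","cup"):
        r=optics.find_in(c,l)
        for q in r[:2]:
            u,v=q['pixel']; d=f['depth'][int(v),int(u)]
            print(' ',l,round(q['conf'],2),np.round(q['pixel'],1),world(f,u,v,d).round(3) if d>0 else None)
cv2.imwrite('pics/a.png',np.vstack(ims)[:, :]) if 0 else [cv2.imwrite(f'pics/a{i}.png',m) for i,m in enumerate(ims)]
print(robot.get_state())
E
```

```text
pics
scene ['img', 'depth', 'fx', 'fy', 'cx', 'cy', 'view'] [1.492 0.182 0.726]
  collar 0.93 [242.5 221.9] [0.669 0.016 0.002]
  gap 0.67 [240.2 220.7] [0.668 0.009 0.006]
  notch 0.71 [242.4 223.1] [0.677 0.017 0.004]
  dowel_left 0.87 [239.1 219.7] [0.668 0.005 0.009]
  dowel_right 0.6 [238.6 224. ] [0.685 0.007 0.006]
  dowel_right 0.23 [151.2 177. ] [ 0.473 -0.355  0.015]
  board_mid 0.95 [244.6 209.7] [0.71  0.032 0.085]
  board_grip 0.69 [241.2 194.7] [ 0.541 -0.009  0.011]
  board_grip 0.58 [240.6 219.6] [0.668 0.01  0.01 ]
  sieve_mid 0.92 [345.2 198.2] [0.52  0.338 0.008]
  sieve_mid 0.59 [369.7 170.8] [0.339 0.44  0.008]
  sieve_bar 0.6 [344.8 195.5] [0.5   0.339 0.005]
  sieve 0.81 [373.  171.1] [0.336 0.453 0.005]
  sieve 0.78 [350.5 197.6] [0.509 0.357 0.004]
  bowl 0.83 [152.2 176.5] [ 0.468 -0.354  0.014]
  jar 0.61 [241.4 222.5] [0.676 0.014 0.005]
  cup 0.59 [324.6 222.2] [0.711 0.261 0.061]
  cup 0.55 [238.6 221. ] [0.669 0.004 0.005]
top ['img', 'depth', 'fx', 'fy', 'cx', 'cy', 'view'] [0.439 0.057 1.351]
  collar 0.57 [262.8 151.7] [0.689 0.01  0.001]
  gap 0.67 
[... 801 characters left out ...]
 0.76 [186.2 152.4] [0.692 0.27  0.006]
{'time': 1.5, 'qpos': array([-1.32791431e+00,  2.63892012e-01,  1.60400063e+00, -7.24030234e-06,
        1.27370395e+00, -3.69107379e-02]), 'qd': array([-0.00133766, -0.00168511,  0.00104842, -0.00019998,  0.00135075,
        0.00102455]), 'effort': array([ 8.91357354e-05, -5.15055013e+01, -3.67705858e+01, -1.44136249e-05,
        9.45347383e-04, -2.03083698e-05]), 'tcp_pos': array([ 0.18639271, -0.64874758,  0.20358477]), 'ee_rot': array([-0.70019598, -0.0986012 ,  0.70020114, -0.09859894]), 'contact_force': array([ 0.43509408,  0.49389371, -0.73448957]), 'wrist_torque': array([-0.00135108,  0.0570091 , -0.01968188]), 'finger_gap': 1.0017981660420014}
```

View pics/a1.png

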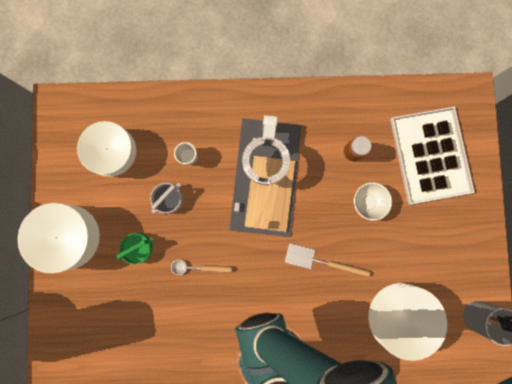

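View pics/a0.png

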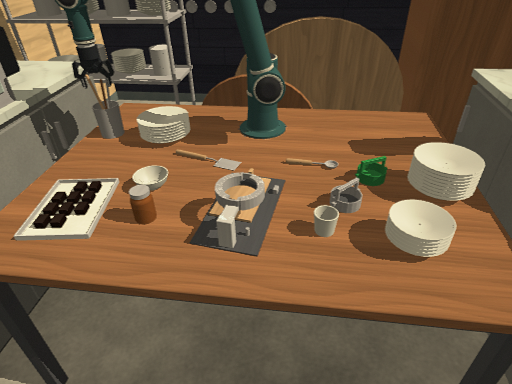

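The top view shows the station at about (267,175): collar (267,160), board grip near (275,222), end stop (240,208). The steel sieve is at (166,198), the green look-alike at (136,248), the cup (185,153), jar (360,147) and bowl (373,201).

```bash
cat > m1.py <<'E'
from h import *
from scipy.optimize import least_squares
def circ(P,r=None):
    g=lambda p:np.hypot(P[:,0]-p[0],P[:,1]-p[1])-p[2]
    return least_squares(g,[*P[:,:2].mean(0),.06],loss='soft_l1',f_scale=.003).x
f=optics.grab_frame('top'); X,u,v=cloud(f)
m=(abs(X[:,0]-.66)<.14)&(abs(X[:,1])<.13)
S=X[m]; print(np.histogram(S[:,2],bins=np.arange(-.01,.14,.01)))
C=S[(S[:,2]>.111)&(S[:,2]<.13)]; c=circ(C); print('collar',c,len(C),C[:,2].mean())
col=S[(S[:,2]>.09)&(np.hypot(*(S[:,:2]-c[:2]).T)>.085)]; print('column',col.mean(0),len(col))
img=f['img'][v,u].astype(int); 
dk=(img.max(1)<100)&(img.max(1)-img.min(1)<25)&(abs(X[:,0]-.62)<.26)&(abs(X[:,1])<.16)&(abs(X[:,2])<.03)
D=X[dk]; R=cv2.minAreaRect(D[:,:2].astype(np.float32)*1000); print('plate',R,len(D))
wd=(img[:,2]-img[:,0]>60)&(img[:,2]>150)&(abs(X[:,0]-.6)<.22)&(abs(X[:,1])<.12)&(X[:,2]>.008)&(X[:,2]<.03)
print('board',cv2.minAreaRect(X[wd][:,:2].astype(np.float32)*1000),wd.sum())
q=(abs(X[:,0]-.52)<.1)&(abs(X[:,1]-.33)<.08)
T=X[q]
print(np.histogram(T[:,2],bins=np.arange(-.01,.14,.01)))
B=T[T[:,2]>.06]; pc=B[:,:2]-B[:,:2].mean(0); w,V=np.linalg.eigh(pc.T@pc); print('bar',B.mean(0),np.degrees(np.arctan2(V[1,1],V[0,1])),len(B), w)
E
python3 m1.py
```

```text
(array([ 580, 2884, 1418,   89,    4,    2,    2,    0,    2,   21,  186,
        243,  450,  349,    0]), array([-0.01,  0.  ,  0.01,  0.02,  0.03,  0.04,  0.05,  0.06,  0.07,
        0.08,  0.09,  0.1 ,  0.11,  0.12,  0.13,  0.14]))
collar [0.64037945 0.00620607 0.06495103] 797 0.11938787784411442
column [ 0.75678791 -0.00982517  0.10038276] 246
plate ((602.7802124023438, 1.9177093505859375), (199.48593139648438, 376.1719970703125), 82.09687042236328) 1253
board ((612.7352294921875, 2.5558395385742188), (230.09042358398438, 414.1966857910156), 89.73844909667969) 2186
(array([ 825, 1537,  140,   44,   87,   51,    6,    5,   51,   80,    0,
          0,    0,    0,    0]), array([-0.01,  0.  ,  0.01,  0.02,  0.03,  0.04,  0.05,  0.06,  0.07,
        0.08,  0.09,  0.1 ,  0.11,  0.12,  0.13,  0.14]))
bar [0.53783137 0.33492227 0.08005515] 134.9435442791682 136 [0.00200805 0.11265464]
```

```bash
python3 -m jog '1 0 30 40 0; 1 20 62 30 0.18; 1 30 62 20 0.18; 1 40 62 0 0.18; 1 40 62 0 0.18;1 40 62 0 0.18;1 30 62 0 0.18;1 30 62 0 0.18;1 10 62 0 0.1; 1 0 62 0 0'; python3 -c "
from h import *
from scipy.spatial.transform import Rotation as R
s=robot.get_state();print(s['tcp_pos'],R.from_quat(s['ee_rot']).as_matrix().round(3),s['qpos'],s['time'])
f=optics.grab_frame('wrist');print(f['view'].round(3));cv2.imwrite('pics/w1.png',f['img'])"
```

```text
time: 2.8
tcp_pos: [0.3964, -0.1149, 0.2874]
ee_rot: [0.483, 0.517, -0.482, 0.517]
contact_force: [1.0, 0.1, -0.7]
finger_gap: 1.0
[ 0.3964464  -0.11491508  0.28738868] [[ 0.001  0.998  0.07 ]
 [ 0.     0.07  -0.998]
 [-1.     0.001 -0.   ]] [-3.42882920e-01 -2.95382605e-01  2.00339898e+00  4.32756231e-04
  1.43260717e+00 -4.12805542e-01] 2.8
[[ 0.998  0.07   0.    -0.387]
 [-0.067  0.96  -0.27   0.195]
 [-0.019  0.27   0.963 -0.42 ]
 [ 0.     0.     0.     1.   ]]
```

View pics/w1.png

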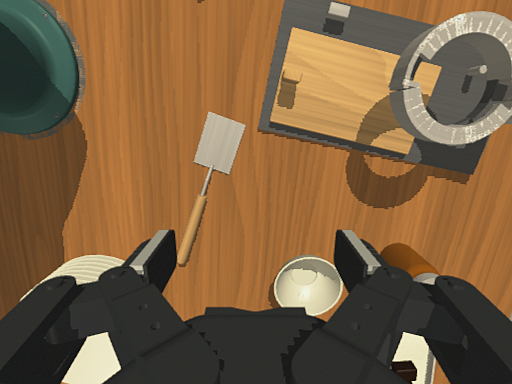

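The wrist image shows the board with its grip at (290,85), short of the end stop (335,18), and the collar ring at (465,80).

```bash
cat > m2.py <<'E'
from h import *
from m1 import circ
f=optics.grab_frame('wrist'); X,u,v=cloud(f)
img=f['img'][v,u].astype(int)
C=X[(X[:,2]>.112)&(X[:,2]<.126)&(np.hypot(X[:,0]-.64,X[:,1]-.006)<.09)]; print('collar',circ(C),len(C),np.median(C[:,2]))
near=np.hypot(X[:,0]-.5,X[:,1])<.12
G=X[near&(X[:,2]>.043)&(X[:,2]<.058)]; print('grip',G.mean(0),len(G),cv2.minAreaRect(G[:,:2].astype(np.float32)*1000))
wd=(v<160)&(u>255)&(X[:,2]>.009)&(X[:,2]<.022)&(img[:,2]-img[:,0]>50)
print('z board',np.median(X[wd][:,2]))
M=np.zeros(f['depth'].shape,np.uint8); M[v[wd],u[wd]]=255
M=cv2.morphologyEx(M,cv2.MORPH_OPEN,np.ones((3,3)))
n,l,s,_=cv2.connectedComponentsWithStats(M); k=1+s[1:,4].argmax()
B=X[(l[v,u]==k)]
# near edge line & left edge
R=cv2.minAreaRect(B[:,:2].astype(np.float32)*1000); print('board',R,len(B)); print(cv2.boxPoints(R))
st=X[(X[:,2]>.019)&(X[:,2]<.028)&near&(X[:,1]>.04)]; print('stop',st.mean(0),len(st),cv2.minAreaRect(st[:,:2].astype(np.float32)*1000))
E
sed -i 's/^f=optics.grab/if __name__!="__main__": raise SystemExit\nf=optics.grab/' m1.py; sed -i 's/if __name__.*SystemExit//' m1.py
python3 - <<'E'
s=open('m1.py').read(); i=s.index('def circ'); j=s.index("f=optics"); 
open('h.py','a').write('from scipy.optimize import least_squares\n'+s[i:j].strip()+'\n')
E
sed -i '/from m1/d' m2.py; python3 m2.py
```

```text
collar [0.63431431 0.00582919 0.0634926 ] 5504 0.11862038770840816
grip [0.43930256 0.0091208  0.04930921] 194 ((439.6009521484375, 9.376614570617676), (13.828474998474121, 25.81640625), 81.25045013427734)
z board 0.014793684866720447
board ((543.5368041992188, -7.234588623046875), (139.9621124267578, 239.53311157226562), 80.84375762939453) 10935
[[414.1604   -57.26583 ]
 [650.6414   -95.38207 ]
 [672.9132    42.796654]
 [436.4322    80.912895]]
stop [0.50033715 0.10368026 0.02237671] 261 ((500.6282653808594, 104.11632537841797), (16.31975555419922, 29.55690574645996), 83.50218963623047)
```

```bash
python3 -m jog '1 5 15 0 0.17; 1 5 15 0 0.17; 1 5 15 0 0.17; 1 5 15 0 0.17; 1 5 15 0 0.17; 0.7 5 15 -20 0.17; 0.7 5 15 -50 0.17; 0.6 5 15 -50 0.15; 0.6 3 5 -30 0; 0.6 0 0 0 0'; python3 - <<'E'
from h import *
from scipy.spatial.transform import Rotation as R
s=robot.get_state();r=R.from_quat(s['ee_rot']).as_matrix();print(s['tcp_pos'],np.degrees(np.arctan2(r[1,1],r[0,1])),s['qpos'])
print((np.array([.4395,.0092,.024])-s['tcp_pos'])*1000)
E
```

```text
time: 4.15
tcp_pos: [0.4367, 0.0077, 0.1345]
ee_rot: [0.057, 0.707, -0.057, 0.703]
contact_force: [-0.2, -0.7, 0.6]
finger_gap: 0.599
[0.43665703 0.00774896 0.13451243] 80.72985408629135 [-3.90121431e-02 -1.37437938e-01  2.16123819e+00 -3.73174681e-04
  1.12394286e+00 -1.44784831e+00]
[   2.84297481    1.45104419 -110.51243144]
```

```bash
python3 -m jog '0.6 3 1.5 -40 0; 0.6 0 0 -40 0.01; 0.6 0 0 -30 0; 0.6 0 0 0 0; 0 0 0 0 0; 0 0 0 0 0; 0 0 0 0 0; 0 0 0 0 0; 0 0 0 0 0' 40
```

```text
time: 5.28
tcp_pos: [0.4421, 0.0096, 0.0274]
ee_rot: [0.054, 0.705, -0.054, 0.705]
contact_force: [0.6, -0.3, 1.4]
finger_gap: 0.0
```

```bash
python3 -c "
from h import *
f=optics.grab_frame('wrist');cv2.imwrite('pics/w2.png',f['img'])
print(robot.get_state())"; python3 m2.py
```

```text
{'time': 5.325, 'qpos': array([-3.45577573e-02,  1.04103433e-02,  2.24964443e+00, -1.86262022e-05,
        8.81528835e-01, -1.45364467e+00]), 'qd': array([-0.00043053,  0.00199641,  0.00160558,  0.00039797, -0.00041957,
       -0.00175918]), 'effort': array([-7.60903407e-03, -3.03308594e+01, -2.97175670e+01, -8.79131494e-04,
       -3.31501389e-03, -1.45990598e-04]), 'tcp_pos': array([0.44198627, 0.00962934, 0.02720842]), 'ee_rot': array([ 0.05357683,  0.70507034, -0.05358673,  0.70507715]), 'contact_force': array([-0.15458172, -0.25051628,  0.39014229]), 'wrist_torque': array([0.02632603, 0.00261888, 0.01977948]), 'finger_gap': 0.0006353039196995417}h.py:15: RuntimeWarning: Mean of empty slice.
  return least_squares(g,[*P[:,:2].mean(0),.06],loss='soft_l1',f_scale=.003).x
  ret = um.true_divide(
Traceback (most recent call last):
  File "m2.py", line 4, in <module>
    C=X[(X[:,2]>.112)&(X[:,2]<.126)&(np.hypot(X[:,0]-.64,X[:,1]-.006)<.09)]; print('collar',circ(C),len(C),np.median(C[:,2]))
                                                                                            ~~~~^^^
  File "h.py", line 15, in circ
    return least_squares(g,[*P[:,:2].mean(0),.06],loss='soft_l1',f_scale=.003).x
           ~~~~~~~~~~~~~^^^^^^^^^^^^^^^^^^^^^^^^^^^^^^^^^^^^^^^^^^^^^^^^^^^^^^
ValueError: Initial guess is outside of provided bounds
```

View pics/w2.png

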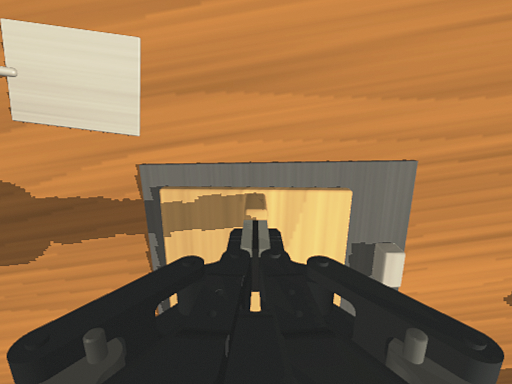

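```bash
python3 - <<'E'
from h import *
f=optics.grab_frame('wrist'); 
for v in range(184,250,4): 
    d=f['depth'][v,257]; print(v,world(f,257,v,d).round(4),f['img'][v,257])
for u,v in((162,188),(350,190),(256,188)): print(u,v,world(f,u,v+2,f['depth'][v+2,u]).round(4))
f=optics.grab_frame('top');X,u,v=cloud(f)
cv2.imwrite('pics/t2.png',cv2.resize(f['img'][100:250,190:340],None,fx=4,fy=4))
E
```

```text
184 [0.4246 0.0132 0.0036] [ 97 106 107]
188 [0.426  0.0129 0.0098] [ 68 109 142]
192 [0.4272 0.0127 0.0159] [120 202 245]
196 [0.4276 0.0126 0.0243] [ 62  99 127]
200 [0.4277 0.0125 0.0327] [ 64 101 130]
204 [0.4278 0.0124 0.0403] [ 63 101 129]
208 [0.4277 0.0124 0.0478] [ 58  93 119]
212 [0.4294 0.0121 0.05  ] [111 183 229]
216 [0.4317 0.0118 0.0507] [117 194 236]
220 [0.4303 0.0119 0.0602] [ 48  76 100]
224 [0.4301 0.0119 0.0661] [24 23 23]
228 [0.4305 0.0118 0.0704] [22 21 22]
232 [0.4309 0.0117 0.0744] [27 26 27]
236 [0.4303 0.0118 0.0801] [23 24 24]
240 [0.43   0.0118 0.0851] [26 25 24]
244 [0.4303 0.0117 0.0883] [28 29 28]
248 [0.43   0.0118 0.0926] [26 27 26]
162 188 [ 0.4159 -0.0546  0.0144]
350 190 [0.4379 0.0789 0.0141]
256 188 [0.4262 0.0121 0.0139]
```

View pics/t2.png

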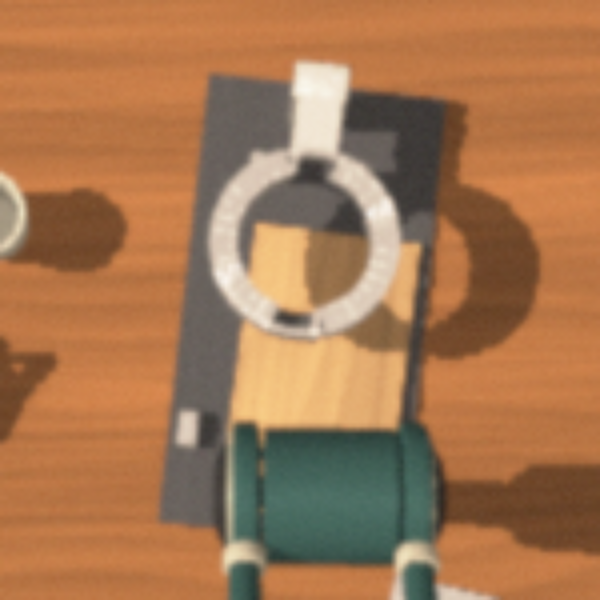

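```bash
python3 - <<'E'
from h import *
f=optics.grab_frame('wrist'); 
cv2.imwrite('pics/w3.png',cv2.resize(f['img'][170:330,180:340],None,fx=3.7,fy=3.7,interpolation=cv2.INTER_CUBIC))
for v in(206,214,222,230,238,250):
  print(v,[(u,*world(f,u,v,f['depth'][v,u]).round(3)) for u in range(233,282,4)])
E
```

```text
206 [(233, np.float64(0.435), np.float64(-0.006), np.float64(0.016)), (237, np.float64(0.436), np.float64(-0.003), np.float64(0.015)), (241, np.float64(0.437), np.float64(-0.001), np.float64(0.014)), (245, np.float64(0.427), np.float64(0.005), np.float64(0.042)), (249, np.float64(0.427), np.float64(0.007), np.float64(0.043)), (253, np.float64(0.428), np.float64(0.01), np.float64(0.044)), (257, np.float64(0.428), np.float64(0.012), np.float64(0.044)), (261, np.float64(0.428), np.float64(0.015), np.float64(0.045)), (265, np.float64(0.429), np.float64(0.017), np.float64(0.042)), (269, np.float64(0.439), np.float64(0.02), np.float64(0.015)), (273, np.float64(0.44), np.float64(0.023), np.float64(0.014)), (277, np.float64(0.44), np.float64(0.025), np.float64(0.015)), (281, np.float64(0.44), np.float64(0.028), np.float64(0.016))]
214 [(233, np.float64(0.441), np.float64(-0.007), np.float64(0.015)), (237, np.float64(0.442), np.float64(-0.004), np.float64(0.014)), (241, np.float64(0.442), np.float64(-0.001), np.float64(0.015)), (245, np.float64(0.43), np.float64(0.005), np.float64(0.049)), (2
[... 3201 characters left out ...]
 (241, np.float64(0.428), np.float64(0.005), np.float64(0.096)), (245, np.float64(0.429), np.float64(0.007), np.float64(0.095)), (249, np.float64(0.43), np.float64(0.008), np.float64(0.093)), (253, np.float64(0.432), np.float64(0.01), np.float64(0.091)), (257, np.float64(0.432), np.float64(0.012), np.float64(0.091)), (261, np.float64(0.432), np.float64(0.013), np.float64(0.091)), (265, np.float64(0.43), np.float64(0.015), np.float64(0.096)), (269, np.float64(0.429), np.float64(0.017), np.float64(0.098)), (273, np.float64(0.429), np.float64(0.019), np.float64(0.098)), (277, np.float64(0.429), np.float64(0.02), np.float64(0.098)), (281, np.float64(0.431), np.float64(0.022), np.float64(0.096))]
```

View pics/w3.png

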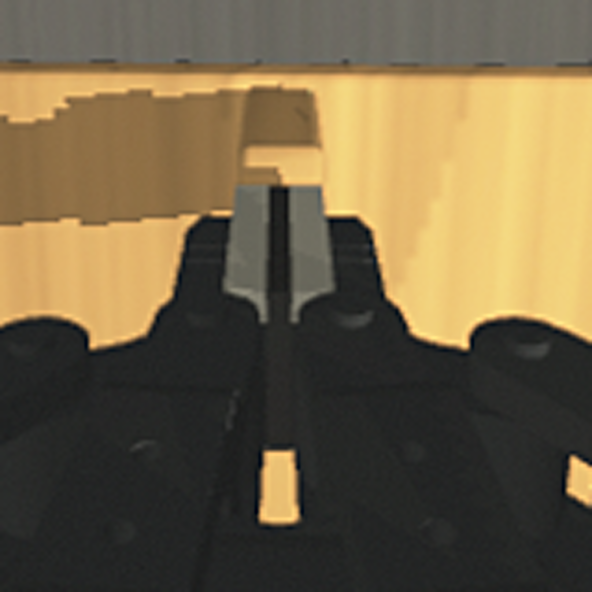

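The crop shows the shut pads with their tips at z≈0.056, above the block's top (0.050), although the reported TCP is at 0.027. The two disagree, so I'll open and go down carefully, watching the force.

```bash
python3 -m jog '0.6 0 0 0 0; 0.6 0 0 0 0; 0.6 0 0 0 0; 0.6 0 0 -4 0; 0.6 0 0 -3 0;0.6 0 0 0 0'; python3 - <<'E'
from h import *
f=optics.grab_frame('wrist'); cv2.imwrite('pics/w4.png',f['img'][150:384])
X,u,v=cloud(f)
# pads: points not board, between 0.016..0.1 and near TCP
m=(abs(X[:,0]-.442)<.03)&(abs(X[:,1]-.01)<.05)&(X[:,2]>.018)&(X[:,2]<.11)
img=f['img'][v,u].astype(int); g=(img.max(1)-img.min(1)<20)&m
for y0 in np.arange(-.05,.07,.005):
    k=g&(abs(X[:,1]-y0)<.0025)
    if k.sum()>5: print(round(y0,3),k.sum(),'zmin',X[k][:,2].min().round(4),'x',X[k][:,0].min().round(3))
E
```

```text
time: 6.28
tcp_pos: [0.4415, 0.0096, 0.0197]
ee_rot: [0.054, 0.705, -0.054, 0.705]
contact_force: [0.5, -0.1, 0.3]
finger_gap: 0.6
-0.04 551 zmin 0.0969 x 0.419
-0.035 1011 zmin 0.0925 x 0.42
-0.03 567 zmin 0.0624 x 0.423
-0.025 370 zmin 0.0576 x 0.422
-0.02 754 zmin 0.0515 x 0.422
-0.015 1000 zmin 0.0507 x 0.424
0.035 876 zmin 0.0537 x 0.431
0.04 673 zmin 0.0559 x 0.431
0.045 529 zmin 0.0584 x 0.432
0.05 770 zmin 0.0603 x 0.434
0.055 1133 zmin 0.0919 x 0.435
0.06 393 zmin 0.0964 x 0.434
```

View pics/w4.png

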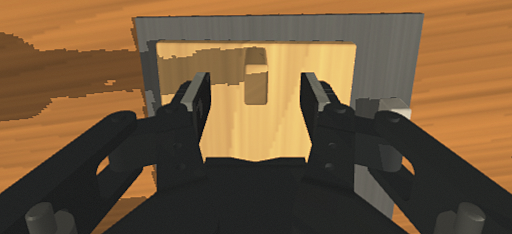

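Tips are at z≈0.050 while the TCP reads 0.020, so the fingertips really end about 28 mm short of the reported TCP. I'll go lower in steps with force checks.

```bash
python3 -m jog '0.6 0 0 -5 0; 0.6 0 0 -5 0; 0.6 0 0 -4 0; 0.6 0 0 0 0'; python3 -m jog '0.6 0 0 -4 0; 0.6 0 0 -4 0; 0.6 0 0 0 0'; python3 - <<'E'
from h import *
f=optics.grab_frame('wrist')
X,u,v=cloud(f)
m=(abs(X[:,0]-.442)<.03)&(abs(X[:,1]-.01)<.05)&(X[:,2]>.018)&(X[:,2]<.11)
img=f['img'][v,u].astype(int); g=(img.max(1)-img.min(1)<20)&m
for y0 in np.arange(-.05,.07,.005):
    k=g&(abs(X[:,1]-y0)<.0025)
    if k.sum()>5: print(round(y0,3),k.sum(),'zmin',X[k][:,2].min().round(4),'x',X[k][:,0].min().round(3))
E
```

```text
time: 6.82
tcp_pos: [0.4415, 0.0096, 0.0056]
ee_rot: [0.054, 0.705, -0.054, 0.705]
contact_force: [1.2, 0.6, -0.3]
finger_gap: 0.605
time: 7.2
tcp_pos: [0.4416, 0.0096, -0.0023]
ee_rot: [0.054, 0.705, -0.054, 0.705]
contact_force: [0.2, -0.3, 0.6]
finger_gap: 0.601
-0.04 1559 zmin 0.0744 x 0.419
-0.035 1293 zmin 0.0707 x 0.42
-0.03 552 zmin 0.0377 x 0.423
-0.025 370 zmin 0.0355 x 0.422
-0.02 799 zmin 0.0306 x 0.418
-0.015 1517 zmin 0.0292 x 0.419
-0.01 724 zmin 0.0836 x 0.419
-0.005 485 zmin 0.0945 x 0.42
-0.0 468 zmin 0.098 x 0.421
0.005 452 zmin 0.0983 x 0.428
0.01 417 zmin 0.0993 x 0.428
0.015 442 zmin 0.0987 x 0.429
0.02 469 zmin 0.0978 x 0.43
0.025 251 zmin 0.0981 x 0.425
0.03 596 zmin 0.0901 x 0.425
0.035 1563 zmin 0.032 x 0.426
0.04 993 zmin 0.0343 x 0.427
0.045 528 zmin 0.0363 x 0.429
0.05 769 zmin 0.0397 x 0.434
0.055 1814 zmin 0.0702 x 0.435
0.06 2122 zmin 0.0744 x 0.434
```

```bash
python3 -m jog '0 0 0 0 0; 0 0 0 0 0; 0 0 0 0 0; 0 0 0 0 0' 40;  python3 -m jog '0 10.6 3.6 0 0.005; 0 10.6 3.6 0 0.005; 0 10.6 3.6 0 0.005; 0 10.6 3.6 0 0; 0 0 0 0 0;0 0 0 0 0'; python3 - <<'E'
from h import *
f=optics.grab_frame('wrist'); X,u,v=cloud(f)
# block near face: below pads, x near
img=f['img'][v,u].astype(int)
g=(X[:,2]>.02)&(X[:,2]<.028)&(abs(X[:,0]-.48)<.06)&(X[:,1]<.09)
G=X[g]; 
for y in np.arange(-.04,.09,.01): 
  k=abs(G[:,1]-y)<.005
  if k.sum(): print(round(y,3),k.sum(),G[k][:,0].min().round(4))
E
```

```text
time: 7.75
tcp_pos: [0.4423, 0.0096, -0.0016]
ee_rot: [0.054, 0.705, -0.054, 0.705]
contact_force: [0.1, -0.3, 2.5]
finger_gap: 0.155
time: 8.5
tcp_pos: [0.4854, 0.0241, -0.0016]
ee_rot: [0.048, 0.705, -0.048, 0.706]
contact_force: [2.5, -0.1, 1.1]
finger_gap: 0.162
0.02 57 0.4696
0.03 61 0.4702
```

```bash
python3 -m jog '0 3 -0.4 0 0; 0 3 -0.4 0 0; 0 2 -0.3 0 0; 0 0 0 0 0'; python3 -m jog '0 0.4 3 0 0; 0 0.3 2 0 0; 0 0 0 0 0'
```

```text
time: 9.05
tcp_pos: [0.4896, 0.0232, -0.0016]
ee_rot: [0.048, 0.707, -0.048, 0.704]
contact_force: [-7.7, 1.7, 12.3]
finger_gap: 0.154
time: 9.43
tcp_pos: [0.4922, 0.0273, -0.0016]
ee_rot: [0.048, 0.706, -0.049, 0.705]
contact_force: [-2.6, -2.3, 6.0]
finger_gap: 0.154
```

```bash
python3 -m jog '0 0.3 2 0 0; 0 0 0 0 0;0 0 0 0 0'; python3 -m jog '0 2 -0.3 0 0; 0 0 0 0 0;0 0 0 0 0'
```

```text
time: 9.8
tcp_pos: [0.4923, 0.0277, -0.0016]
ee_rot: [0.047, 0.706, -0.049, 0.705]
contact_force: [-2.5, -9.3, 6.5]
finger_gap: 0.153
time: 10.18
tcp_pos: [0.4922, 0.0276, -0.0016]
ee_rot: [0.047, 0.708, -0.049, 0.703]
contact_force: [-8.9, -7.8, 13.1]
finger_gap: 0.154
```

```bash
python3 -m jog '0.5 0 0 0 0; 0.5 0 0 0 0; 0.5 0 0 10 0; 0.5 0 0 60 0; 0.5 0 0 60 0; 0.6 0 30 60 -0.16; 0.6 5 60 10 -0.16; 0.6 5 60 0 -0.16;0.6 5 60 0 -0.16;0.6 5 40 0 0'; python3 - <<'E'
from h import *
from scipy.spatial.transform import Rotation as R
s=robot.get_state();r=R.from_quat(s['ee_rot']).as_matrix();print(s['tcp_pos'],np.degrees(np.arctan2(r[1,1],r[0,1])),s['qpos'])
f=optics.grab_frame('wrist'); cv2.imwrite('pics/w5.png',f['img'])
X,u,v=cloud(f)
img=f['img'][v,u].astype(int)
b=(np.hypot(X[:,0]-.538,X[:,1]-.335)<.07)&(X[:,2]>.072)&(X[:,2]<.09)&(img.max(1)-img.min(1)<40)
B=X[b]; print('bar',B.mean(0),len(B),cv2.minAreaRect(B[:,:2].astype(np.float32)*1000))
C=X[(np.hypot(X[:,0]-.538,X[:,1]-.335)<.07)&(X[:,2]>.034)&(X[:,2]<.045)]; print('rim',circ(C),len(C))
E
```

```text
time: 11.42
tcp_pos: [0.5152, 0.2801, 0.1948]
ee_rot: [0.268, 0.655, -0.267, 0.655]
contact_force: [0.7, -0.8, -0.8]
finger_gap: 0.597
[0.51516895 0.28005363 0.19478829] 45.587379719398044 [ 4.55206264e-01  1.02549396e-01  1.80971331e+00  4.04661278e-04
  1.22831864e+00 -3.40579323e-01]
bar [0.5340087  0.3373961  0.08025725] 1074 ((536.2996215820312, 336.2117004394531), (12.490341186523438, 95.48326873779297), 45.36697006225586)
rim [0.53598542 0.33612506 0.04788517] 694
```

View pics/w5.png

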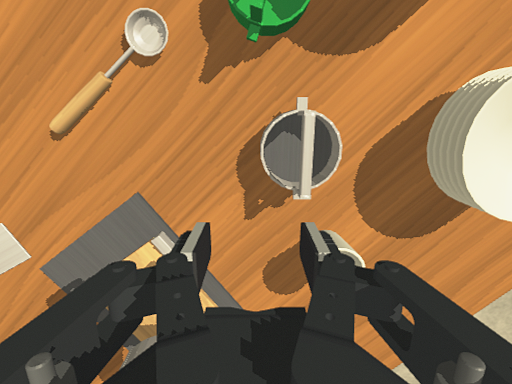

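The sieve bar runs along (304,100)-(303,195), with the green look-alike at the top (267,10); the board's near-left corner sits by the end stop at (160,243). Grasping the bar next.

```bash
python3 -m jog '0.6 7 19 -10 0; 0.6 7 19 -30 0; 0.6 7 18 -50 0; 0.6 0 0 -40 0; 0.6 0 0 -36 0; 0.6 0 0 0 0; 0 0 0 0 0; 0 0 0 0 0;0 0 0 0 0;0 0 0 0 0' 80; python3 - <<'E'
from h import *
f=optics.grab_frame('top'); X,u,v=cloud(f)
G=X[(np.hypot(X[:,0]-.49,X[:,1]-.027)<.04)&(X[:,2]>.038)&(X[:,2]<.06)]; print('grip',G.mean(0),len(G))
st=X[(np.hypot(X[:,0]-.50,X[:,1]-.104)<.03)&(X[:,2]>.018)&(X[:,2]<.03)]; print('stop',st.mean(0),len(st))
E
```

```text
time: 12.72
tcp_pos: [0.5387, 0.3343, 0.0305]
ee_rot: [0.269, 0.653, -0.266, 0.656]
contact_force: [1.9, 1.4, 6.1]
finger_gap: 0.124
grip [0.49183967 0.02679718 0.05000702] 36
stop [0.50322232 0.10160183 0.02300861] 52
```

```bash
python3 -m jog '0 0 0 20 0; 0 0 0 60 0; 0 0 0 60 0; 0 31 -49 60 0; 0 31 -49 10 0.16; 0 31 -49 10 0.16; 0 31 -49 0 0.16; 0 31 -49 0 0.16; 0 31 -49 0 0; 0 31 -49 0 0'; python3 -m jog '0 0 0 0 0; 0 0 0 0 0'; cat > m3.py <<'E'
from h import *
from scipy.spatial.transform import Rotation as R
s=robot.get_state();r=R.from_quat(s['ee_rot']).as_matrix();print(s['tcp_pos'],np.degrees(np.arctan2(r[1,1],r[0,1])))
f=optics.grab_frame('wrist'); cv2.imwrite('pics/w6.png',f['img'])
X,u,v=cloud(f)
C=X[(X[:,2]>.113)&(X[:,2]<.124)&(np.hypot(X[:,0]-.638,X[:,1]-.006)<.09)]; c=circ(C); print('collar',c,len(C))
rr=np.hypot(*(C[:,:2]-c[:2]).T); print(np.percentile(rr,[1,5,50,95,99]))
# gap middles: angles with no top points
a=np.degrees(np.arctan2(C[:,1]-c[1],C[:,0]-c[0])); k=(rr>.056)&(rr<.066); h,e=np.histogram(a[k],bins=np.arange(-180,181,2)); print('gap/occluded angles',e[:-1][h<=2])
G=X[(np.hypot(X[:,0]-.49,X[:,1]-.027)<.03)&(X[:,2]>.044)&(X[:,2]<.06)]; print('grip',len(G),G.mean(0) if len(G) else '', cv2.minAreaRect(G[:,:2].astype(np.float32)*1000) if len(G)>9 else '')
st=X[(np.hypot(X[:,0]-.50,X[:,1]-.104)<.03)&(X[:,2]>.018)&(X[:,2]<.03)]; print('stop',len(st),cv2.minAreaRect(st[:,:2].astype(np.float32)*1000) if len(st)>9 else '')
E
python3 m3.py
```

```text
time: 14.02
tcp_pos: [0.7451, 0.001, 0.2327]
ee_rot: [0.048, 0.706, -0.048, 0.705]
contact_force: [1.7, 0.1, -2.5]
finger_gap: 0.121
time: 14.28
tcp_pos: [0.7445, 0.0024, 0.2322]
ee_rot: [0.049, 0.706, -0.048, 0.704]
contact_force: [-0.2, 0.9, -2.4]
finger_gap: 0.126
[0.74453522 0.00240177 0.23217463] 82.16549518860734
collar [0.63933855 0.00627969 0.06366146] 7763
[0.05291688 0.05335231 0.063747   0.07304609 0.07390739]
gap/occluded angles [-180  -22  -20  -18  -16  -14  -12  -10   -8   -6   -4   -2    0    2
    4    6    8   10  158  160  162  164  166  168  170  172  174  176
  178]
grip 0  
stop 0
```

View pics/w6.png

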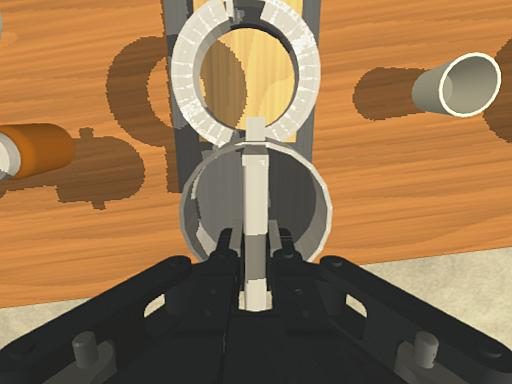

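The collar ring is clear at (245,75) with the near gap at its top (245,10). The sieve is held with its bar along (255,120-310), parallel to the station. Next: measure the held sieve's centre and bar angle.

```bash
cat > m4.py <<'E'
from h import *
s=robot.get_state(); t=s['tcp_pos']
f=optics.grab_frame('wrist'); X,u,v=cloud(f); img=f['img'][v,u].astype(int)
near=np.hypot(X[:,0]-t[0],X[:,1]-t[1])<.075
lt=(img.min(1)>95)&(img.max(1)-img.min(1)<40)&near
print(np.histogram(X[lt][:,2]-t[2],bins=np.arange(-.03,.08,.005)))
B=X[lt&(X[:,2]-t[2]>.044)&(X[:,2]-t[2]<.056)&(v<235)]; print('bar top',B[:,2].mean()-t[2],len(B),cv2.minAreaRect(B[:,:2].astype(np.float32)*1000))
print(np.polyfit(B[:,0],B[:,1],1), 'far-end xmin',np.percentile(B[:,0],1))
dz=X[:,2]-t[2]
Rm=X[near&(dz>.006)&(dz<.013)&(v<250)&(img.max(1)-img.min(1)<40)&(np.hypot(X[:,0]-t[0],X[:,1]-t[1])>.04)]
c=circ(Rm); print('rim',c,len(Rm),'minus tcp mm',(c[:2]-t[:2])*1000)
E
python3 m4.py
```

```text
(array([  60, 3339,  275,  277,  263,  216,  645, 1386,  274,    6,    7,
         12,   40,   68,   80, 1187, 2485,   68,   87,   31,   16]), array([-3.0000000e-02, -2.5000000e-02, -2.0000000e-02, -1.5000000e-02,
       -1.0000000e-02, -5.0000000e-03,  6.9388939e-18,  5.0000000e-03,
        1.0000000e-02,  1.5000000e-02,  2.0000000e-02,  2.5000000e-02,
        3.0000000e-02,  3.5000000e-02,  4.0000000e-02,  4.5000000e-02,
        5.0000000e-02,  5.5000000e-02,  6.0000000e-02,  6.5000000e-02,
        7.0000000e-02,  7.5000000e-02]))
bar top 0.050181128343869424 2092 ((713.5225219726562, 6.738337516784668), (22.63286590576172, 40.13794708251953), 82.7522964477539)
[-0.11418614  0.08818236] far-end xmin 0.6935948196354873
rim [0.74042517 0.00293472 0.0477028 ] 1596 minus tcp mm [-4.08015894 -0.2980833 ]
```

```bash
python3 -m jog '0 -34 1.2 0 0; 0 -34 1.2 0 0; 0 -33.5 1.3 -20 0; 0 0 0 -25 0; 0 0 0 -20 0; 0 0 0 0 0; 0 0 0 0 0'; python3 m3.py;python3 m4.py; python3 -c "
import cv2;cv2.imwrite('pics/w7.png',cv2.imread('pics/w6.png'))"
```

```text
time: 15.25
tcp_pos: [0.6449, 0.0065, 0.1687]
ee_rot: [0.048, 0.705, -0.048, 0.706]
contact_force: [1.0, 0.7, -2.1]
finger_gap: 0.118
[0.64491712 0.00651114 0.16868615] 82.24838504074322
collar [0.64267293 0.00589978 0.06798665] 5756
[0.0555449  0.05719911 0.06817993 0.07582005 0.07705168]
gap/occluded angles [-180  -94  -92  -90  -88  -86  -84  -82  -80  -78  -76  -74  -72  -70
  -68  -66  -64  -62  -60  -58  -56  -54  -52  -50  -48  -46  -44  -42
  -40  -38  -36  -34  -32  -30  -28  -26  -24  -22  -20  -18  -16  -14
  -12  -10   -8   -6   -4   -2    0    2    4    6    8   10   12   14
   16   18   20   22   24   26   28   30   32   34   36   38   40   42
   44   46   48   50   52   54   56   58   60   62   64   66   68   70
   72   74   76  158  160  162  164  166  168  170  172  174  176  178]
grip 459 [0.49105124 0.02660066 0.04958254] ((490.60955810546875, 26.844730377197266), (13.641724586486816, 26.172378540039062), 81.5499496459961)
stop 491 ((501.947509765625, 103.63525390625), (16.070642471313477, 29.44388198852539), 83.2875747680664)
(array([  40, 3343,  259,  281,  266,  219,  661, 1494,  247,   18,   17,
          9,   39,   74,   81, 1175, 2504,   78,  105,   33,   19]), array([-3.0000000e-02, -2.5000000e-02, -2.0000000e-02, -1.5000000e-02,
       -1.0000000e-02, -5.0000000e-03,  6.9388939e-18,  5.0000000e-03,
        1.0000000e-02,  1.5000000e-02,  2.0000000e-02,  2.5000000e-02,
        3.0000000e-02,  3.5000000e-02,  4.0000000e-02,  4.5000000e-02,
        5.0000000e-02,  5.5000000e-02,  6.0000000e-02,  6.5000000e-02,
        7.0000000e-02,  7.5000000e-02]))
bar top 0.050071053628312434 2106 ((614.2666625976562, 10.069084167480469), (22.71217155456543, 40.45878219604492), 82.03324890136719)
[-0.11748836  0.0819881 ] far-end xmin 0.5941289599207799
rim [0.64131814 0.00602999 0.04785692] 1647 minus tcp mm [-3.96914769 -0.33204319]
```

View pics/w7.png

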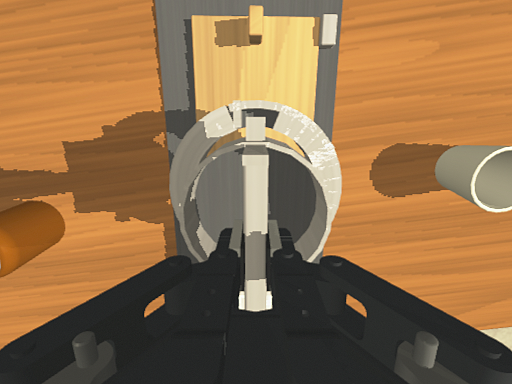

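```bash
python3 -m jog '0 -2 0 -8 0; 0 0 0 -10 0; 0 0 0 -8 0; 0 0 0 -6 0; 0 0 0 0 0'; python3 -m jog '0 0 0 -6 0; 0 0 0 -6 0; 0 0 0 -6 0; 0 0 0 0 0'
```

```text
time: 15.98
tcp_pos: [0.6415, 0.0062, 0.1349]
ee_rot: [0.048, 0.706, -0.048, 0.705]
contact_force: [-0.7, 0.7, -2.7]
finger_gap: 0.118
time: 16.48
tcp_pos: [0.6414, 0.0062, 0.1169]
ee_rot: [0.048, 0.706, -0.048, 0.705]
contact_force: [0.0, -0.4, -2.5]
finger_gap: 0.123
```

```bash
python3 -m jog '0 1.2 0 -4 0; 0 0 0 -3 0; 0 0 0 -3 0; 0 0 0 0 0; 0 0 0 0 0'
```

```text
time: 17.1
tcp_pos: [0.6434, 0.0062, 0.108]
ee_rot: [0.048, 0.705, -0.048, 0.706]
contact_force: [1.0, -0.9, -3.5]
finger_gap: 0.12
```

```bash
python3 -m jog '0 0 0 -2 0; 0 0 0 0 0; 0 0 0 0 0'; python3 -m jog '0 0 0 -2 0; 0 0 0 0 0; 0 0 0 0 0'
```

```text
time: 17.48
tcp_pos: [0.6437, 0.0062, 0.1065]
ee_rot: [0.048, 0.705, -0.048, 0.706]
contact_force: [-0.8, 0.2, 1.3]
finger_gap: 0.123
time: 17.85
tcp_pos: [0.6438, 0.0062, 0.1065]
ee_rot: [0.048, 0.705, -0.048, 0.706]
contact_force: [-6.1, 0.2, 9.9]
finger_gap: 0.122
```

```bash
python3 -m jog '0 -0.5 0 1.5 0; 0 -0.1 -0.6 0 -0.145; 0 -0.2 -0.5 0 -0.145; 0 -0.3 -0.5 0 -0.145; 0 -0.3 -0.5 0 -0.145; 0 0 0 0 0'; python3 m3.py | head -1; python3 -c "
from cell import robot; print(robot.get_state()['wrist_torque'])"
```

```text
time: 18.6
tcp_pos: [0.643, 0.004, 0.1065]
ee_rot: [0.248, 0.662, -0.247, 0.663]
contact_force: [-0.0, 0.6, 4.8]
finger_gap: 0.119
[0.64301676 0.0040228  0.10647495] 49.04737597712016
[ 0.02013571 -0.03556044 -0.29191506]
```

```bash
python3 -m jog '0 -0.4 -0.4 0 -0.12; 0 -0.4 -0.3 0 -0.12; 0 -0.1 -0.1 0 -0.06; 0 0 0 0 0; 0 0 0 0 0'; python3 m3.py | head -1; python3 -c "
from cell import robot; print(robot.get_state()['wrist_torque'])"
```

```text
time: 19.27
tcp_pos: [0.6405, 0.0034, 0.1044]
ee_rot: [0.343, 0.619, -0.343, 0.618]
contact_force: [0.7, 0.2, -3.4]
finger_gap: 0.121
[0.6405237  0.00337348 0.1043671 ] 31.913861536947735
[ 0.14082986 -0.21100067  0.08534375]
```

```bash
python3 -m jog '0 0 0 -2 0; 0 0 0 -2 0; 0 0 0 -1.5 0; 0 0 0 0 0; 0 0 0 0 0'; python3 -m jog '0 0 0 0 -0.04; 0 0 0 0 0;0 0 0 0 0'; python3 -c "
from cell import robot; print(robot.get_state()['wrist_torque'])"
```

```text
time: 19.95
tcp_pos: [0.6409, 0.0034, 0.1005]
ee_rot: [0.344, 0.618, -0.344, 0.618]
contact_force: [-3.4, 2.0, 3.7]
finger_gap: 0.12
time: 20.32
tcp_pos: [0.6421, 0.0037, 0.1005]
ee_rot: [0.356, 0.61, -0.355, 0.612]
contact_force: [1.5, 3.4, 2.2]
finger_gap: 0.12
[ 0.62148384 -0.41447564  0.4468066 ]
```

```bash
python3 -m jog '0 0 0 0 0.03; 0.1 0 0 0 0; 0.3 0 0 0 0; 0.5 0 0 0 0; 0.5 0 0 0 0; 0.5 0 0 10 0; 0.6 0 0 50 0; 0.6 40 -35 50 0; 0.6 40 -35 30 0; 0.6 0 0 0 0'; cat > m5.py <<'E'
from h import *
f=optics.grab_frame('wrist'); cv2.imwrite('pics/w8.png',f['img'])
X,u,v=cloud(f); img=f['img'][v,u].astype(int)
c0=np.array([.6392,.0061]); d=np.hypot(*(X[:,:2]-c0).T)
B=X[(d<.06)&(X[:,2]>.143)&(X[:,2]<.158)&(img.max(1)-img.min(1)<40)]
print('bar top (expect .151)',np.median(B[:,2]),len(B),cv2.minAreaRect(B[:,:2].astype(np.float32)*1000))
C=X[(X[:,2]>.115)&(X[:,2]<.123)&(d<.09)&(d>.054)]; print('collar',circ(C),np.median(C[:,2]))
G=X[(np.hypot(X[:,0]-.49,X[:,1]-.027)<.03)&(X[:,2]>.044)&(X[:,2]<.06)]; print('grip',len(G),cv2.minAreaRect(G[:,:2].astype(np.float32)*1000) if len(G)>9 else '')
print(robot.get_state()['tcp_pos'])
E
python3 m5.py
```

```text
time: 21.58
tcp_pos: [0.7195, -0.0647, 0.2377]
ee_rot: [0.349, 0.613, -0.347, 0.619]
contact_force: [0.5, -0.4, -0.3]
finger_gap: 0.603
bar top (expect .151) 0.15073458361882142 1608 ((638.7686767578125, 4.996131896972656), (12.358000755310059, 95.89144134521484), 31.356534957885742)
collar [0.63918344 0.00596262 0.06513331] 0.11892222697222393
grip 139 ((496.9538269042969, 22.273815155029297), (20.76063346862793, 10.659468650817871), 31.978885650634766)
[ 0.71699467 -0.06305346  0.23499712]
```

View pics/w8.png

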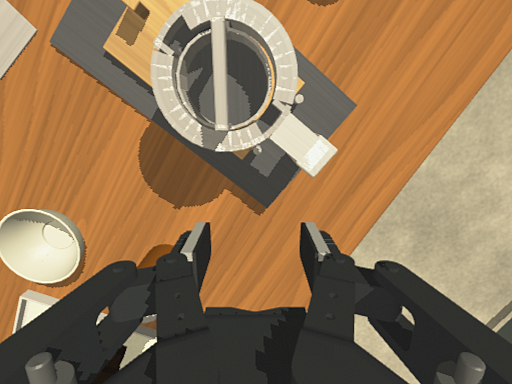

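The sieve hangs in the ring at (225,75) with its bar turned about 50° from the gap line, and the gripper is clear. I'll check the board once more from the top camera, then hand in.

```bash
python3 - <<'E'
from h import *
f=optics.grab_frame('top'); X,u,v=cloud(f)
G=X[(np.hypot(X[:,0]-.49,X[:,1]-.027)<.04)&(X[:,2]>.038)&(X[:,2]<.06)]; print('grip',G.mean(0),len(G))
G=X[(np.hypot(X[:,0]-.639,X[:,1]-.005)<.05)&(X[:,2]>.143)&(X[:,2]<.16)]; print('bar',G.mean(0),len(G))
E
python3 -m jog '0.6 0 0 20 0; 0.6 0 0 0 0'; python3 -c "
from cell import robot; print(robot.get_state()['contact_force'],robot.finish_job())"
```

```text
grip [0.49177056 0.02688614 0.04992498] 35
bar [0.63377346 0.01458457 0.15115514] 98
time: 21.92
tcp_pos: [0.7157, -0.0609, 0.2552]
ee_rot: [0.347, 0.615, -0.346, 0.617]
contact_force: [-0.1, -0.1, -0.0]
finger_gap: 0.6
the job is handed in; nothing more can be done
[-0.12692199 -0.06663    -0.0211367 ] None
```

The board is pushed home and the sieve is locked in the collar. I handed the job in at about 22 s with the gripper clear of everything; no verdict is reported back.

**Board:** I gripped its block and pushed until contact forces showed against both the dowels and the end stop. The block then measured 150 mm from the collar axis and 78 mm from the centre of the stop, which matches home. It had not moved when I checked again just before handing in.

**Sieve:** I lowered it through the gaps onto the shelf and turned it 50° clockwise. It then dropped 6 mm into the notches. At the end:
- The bar top was at 150.7 mm, where locked should read 151 mm.
- Its centre was about 1 mm off the collar axis.

**Checks that disagreed:**
- **Fingertips:** they ended about 28 mm short of the reported TCP, so my first grasp of the block closed on nothing. I corrected the heights using the camera and force readings.
- **Last top-camera look at the bar:** its mean position came out about 10 mm from the wrist camera's. I put this down to part of the bar being hidden by the arm, but did not confirm it, and relied on the wrist view, which shows the whole bar.
- **Last wrist reading of the board block:** this was unusable because the block was cut off at the picture edge, so I used the coarser top camera instead.

I kept the moves clear of the bowl, jar and cup, but did not measure where they stand at the end.

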